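Slide the copper strip off the board edge and lay it on the drying rack

TASK

The thin copper strip lies flat on the raised bench board, under the low tool shelf. Slide it along the board towards the robot until its near end sticks out past the board's front edge, take it by that end, and lay it flat across the two white bearers of the small drying rack, centred and square across them, then let go. Do not drop the strip onto the bench top, and leave the toolbox, jar, mug and glue bottle where they are.

Things in the scene. Friction and masses are not known exactly. Their poses are not given: they have to be found in the camera images.
- strip_center (a point): Centre (half-way up) of the loose flat copper strip: 140 mm long (x), 40 mm wide (y), 4 mm thick (z), 0.13 to 0.23 kg. It starts flat on the board, its x within 9 degrees of the board's x, its near (-x) end 10 to 22 mm behind the board's front edge. It slides easily on the board (friction about 0.3): a shut fingertip pressed on it with 5 to 10 N drags it along.
- strip_end (a point): Middle of the strip's near (-x) end, half-way up, 70 mm from strip_center along the strip's -x axis; same axes as the strip.
- board: Fixed raised wooden bench board with a green mat on top, 240 mm deep (x), 280 mm wide (y), 60 mm high; origin at the centre of its underside on the bench top, +x away from the robot. Its front edge (towards the robot) is at x = -120 mm in its frame, its top at z = 60 mm.
- shelf_front (a point): Middle of the lower front edge of the fixed dark wooden shelf that bridges over the board, 165 mm above the board's top; board axes. From here the shelf runs 90 mm back (+x), 150 mm to each side, and is 18 mm thick; side panels from 122 to 140 mm each side carry it. A tool pointing straight down cannot reach the strip under it; one tilted, from the front, can.
- rack_top (a point): Centre of the fixed drying rack at the bearers' tops, 48 mm above the bench. Two white bearers, 12 mm wide (x), 110 mm long (y), centred at x = -24 and +24 mm, stand on a base 90 x 110 x 12 mm. The strip is to lie along the rack's x axis, centre over this point, its underside at this height; its ends then stick out 40 mm past the bearers.
- toolbox: Loose blue open box of hand tools, 100 x 140 x 60 mm (tools stick up to about 95 mm), origin at the centre of its underside; bystander. It stands on the other side of the board from the rack.
- jar: Loose jar, 56 mm across, 75 mm high, standing on the shelf, origin at the centre of its underside; bystander.
- mug: Loose white mug, 76 mm across, 85 mm high, origin at the centre of its underside; bystander.
- glue: Loose yellow glue bottle standing on the bench, 56 mm across, 130 mm high, origin at the centre of its underside; bystander.
There are look-alikes about, which are no part of the job. What is shaped like the part that bears strip_center but blue or yellow is not meant.

How it is judged:
By the outcome, as a careful person would: the job done as asked, in the order asked, and still so for the second after the job is handed in, with the robot touching nothing.
It also fails if it takes over 58 s, if anything falls off the work surface, if the arm or the gripper's body presses on something with over 40 N, if the wrist force passes 120 N, or if a joint passes its speed limit or range.

ROBOT

A 6-joint arm with a two-finger parallel gripper is mounted at the origin on the work surface. World frame = base frame: x ahead of the robot, y to its left, z up, the work surface at z = 0. Lengths are in m, angles in rad, forces in N, time in s.
With the tool pointing down it reaches from about 0.375 to 0.975 m from the base axis. Payload 3.8 kg.
Tool frame: the origin (TCP) lies on the centre line of the jaws, within the pads' length; the fingertips stand 22 mm ahead of it and the grasp point (between the pads) lies 3 mm ahead of it; z points along the fingers, y is the line along which they close (so a half turn about z gives the same grasp; the last joint's range is limited). The gripper opens to 88 mm and grips with 3 to 60 N. Pads are 18 mm wide; open, the fingers measure 123 mm over their backs; the gripper's body (75 mm by 187 mm) begins 45 mm behind the grasp point.
Start: joints at [-1.237, 0.264, 1.604, -0, 1.274, -0.037], TCP at [0.245, -0.629, 0.261] pointing down, gripper open.
Joint ranges: [-2.63, 2.63], [-0.94, 2.18], [0.31, 2.57], [-1.31, 4.45], [0, 2.66], [-2.55, 2.55]. Speed limits (rad/s): [2.57, 2.57, 3.14, 3.14, 3.14, 3.14].

INTERFACE

Orientations are given as a unit quaternion [x, y, z, w].
In Python, from cell import manip gives the robot as it stands. The module is installed in compiled form; this text tells all that it offers.
- The arm moves only by the tool move_arm, never from a script. Its arguments are lists of equal length, an entry for each row: "slide": the shift along the world's x, y, z in mm, a list of three; "delta_rot": the turn, a rotation vector about the world's x, y, z in rad, a list of three; "fingers": the gripper command: -1 is fully open, 1 is shut, values between are in proportion. In form: {"slide": [[x, y, z], ...], "delta_rot": [[wx, wy, wz], ...], "fingers": [fingers, ...]}. A call has 1 to 12 rows; each row shifts and turns the commanded pose from where the row before left it; what a row does not reach is not made up. A row lasts 1/10 s, in which the tool goes at most 50 mm and 8.59 degrees, less where a joint would pass 70% of its speed; a pose out of reach is approached as far as the arm can. A call with a gripper value outside its range is refused whole. The fingers move at their own pace and stop on an object; "force" is the grip in N (left out, the last holds). Time passes only in rows, so rows that do not move let the fingers close. It gives the time, the measured TCP pose, the force, the opening and the grip force at its end, in the units of the state.
- manip.get_obs(): the state, without advancing time (a new reading comes with each control period).
- manip.get_image(name): name is "side" or "top"; returns a dict with "color" (420x560x3 uint8, red, green, blue), "vfov" (degrees; the focal length in pixels is half the picture's height over the tangent of half this angle, whatever the lens; pixels are square), "cx", "cy" (the principal point, pixels), "rvec" (rotation vector, rad) and "tvec" (3), from world to camera coordinates, as OpenCV has them. Camera axes: x right, y down, z forward; pixel columns grow to the right and rows downward; lengths in m; the calibration is good to about 2 mm. A picture is of the moment at which its call begins. There is no depth.
- manip.hand_in(): hands the job in; it is judged then, once.
The state is a dict: "time": time; "qpos": joint angles; "joint_velocities": joint speeds; "joint_torque": joint torques, N m; "tcp_pos": TCP position; "ee_rot": TCP orientation; "ft_force": force on the tool from outside, world axes, zero at the start; "wrist_torque": the same for the moment, N m; "gripper_width": opening from 0.0 (shut) to 1.0 (fully open); "finger_force": force on a finger pad.
Only numpy, scipy, OpenCV 4.12 (cv2) and the standard library are available. Lean on these libraries where they do the work, as an engineer would, in place of code of your own. Each camera call takes 0.05 s, during which the arm holds its last target. There are 200 camera calls.

## Working session

There is one attempt and no reset: what is moved stays moved. The work goes in short steps, Python scripts to look and compute and a tool call to move; the robot and the scene stay as the last step left them, time stands still between calls to the robot, and variables do not carry over. Pictures are saved under pics/ and viewed, at most 10 in all, crops included, and the job is handed in when it is done.

Besides the shell and the picture viewer there is one more tool, called after ">>>" in YAML: its name, and indented under it one key for each argument. move_arm: Moves the arm, as the interface text tells. Its arguments: {"type":"object","properties":{"slide":{"type":"array"},"delta_rot":{"type":"array"},"fingers":{"type":"array"},"force":{"type":"number"}},"required":["slide","delta_rot","fingers"]}

```bash
mkdir -p pics
cat > h.py <<'E'
import numpy as np, cv2
from cell import manip
def cam(n):
    d=manip.get_image(n); c=d['color']; f=c.shape[0]/2/np.tan(np.radians(d['vfov'])/2)
    K=np.array([[f,0,d['cx']],[0,f,d['cy']],[0,0,1]]); return c,K,cv2.Rodrigues(np.array(d['rvec'],float))[0],np.array(d['tvec'],float).ravel()
def ray(px,K,R,t):
    d=R.T@np.linalg.inv(K)@np.array([px[0],px[1],1.]); return -R.T@t,d
def onz(px,z,K,R,t):
    o,d=ray(px,K,R,t); return o+d*(z-o[2])/d[2]
def proj(P,K,R,t):
    q=K@(R@np.array(P,float)+t); return q[:2]/q[2]
E
python3 - <<'E'
from h import *
for n in('side','top'):
    c,K,R,t=cam(n); cv2.imwrite(f'pics/{n}0.png',c[:,:,::-1]); print(n,-R.T@t,R[2],K[0,0])
o=manip.get_obs();print(o['tcp_pos'],o['ee_rot'],o['time'])
E
```

```text
side [-0.11281719  0.75230345  1.00652764] [ 0.48056364 -0.58904308 -0.64968211] 499.04402331457294
top [ 0.42606313 -0.00270049  1.24011389] [ 0.07700065  0.0152919  -0.99691377] 468.22065905576227
[ 0.24439715 -0.62854462  0.25950748] [ 9.82857548e-01  1.84363727e-01 -1.61532824e-04 -1.01535061e-03] 0.1
```

View pics/side0.png

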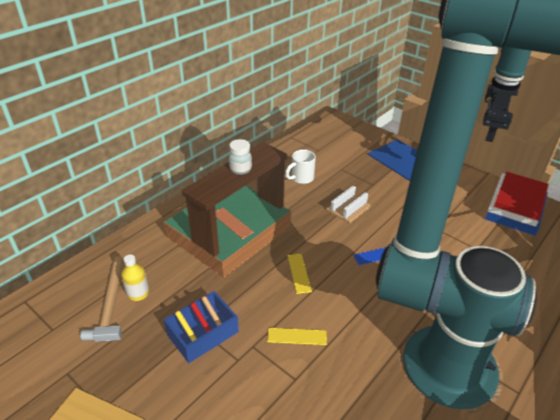

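View pics/top0.png

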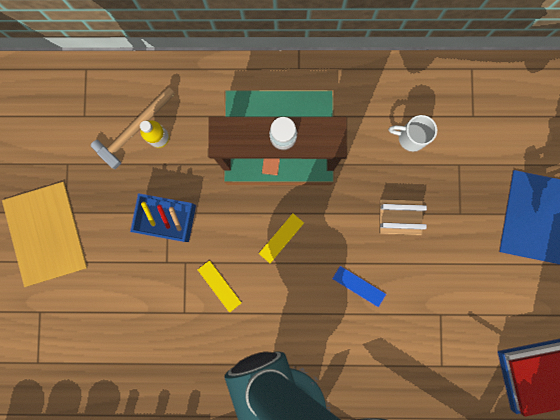

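The side view shows the copper strip on the green mat, running from about (217,210) to (252,236). In the top view its near end is at about (271,173), partly under the shelf. The look-alikes are yellow at (281,238) and (219,286) and blue at (360,286) in the top view. Only the copper one is on the mat, so that is the part. The rack is at (403,216) in the top view, and the front of the board is clear.

```bash
cat >> h.py <<'E'
def blob(m,p,r=60):
    m=cv2.morphologyEx(m.astype(np.uint8),cv2.MORPH_OPEN,np.ones((2,2),np.uint8))
    n,l,s,c=cv2.connectedComponentsWithStats(m)
    i=min((i for i in range(1,n) if s[i,4]>25),key=lambda i:np.hypot(*(c[i]-p)))
    ct=max(cv2.findContours((l==i).astype(np.uint8),cv2.RETR_EXTERNAL,cv2.CHAIN_APPROX_NONE)[0],key=len)
    return l==i,ct,s[i,4],c[i]
def copper(c):
    h=cv2.cvtColor(c,cv2.COLOR_RGB2HSV).astype(int)
    a=c.astype(int); return (h[...,0]<12)&(h[...,1]>110)&(h[...,2]>95)&(a[...,0]-a[...,1]>60)
def green(c):
    a=c.astype(int); return (a[...,1]>a[...,0]+20)&(a[...,1]>a[...,2])
E
python3 - <<'E'
from h import *
S=cam('side');T=cam('top')
for nm,(c,K,R,t),p in(('side',S,(235,223)),('top',T,(271,166))):
    m,ct,a,ce=blob(copper(c),p); r=cv2.minAreaRect(ct); bx=cv2.boxPoints(r)
    print(nm,'copper',a,ce); 
    for q in bx: print('  ',q,onz(q,.064,K,R,t).round(4))
c,K,R,t=T
for p in((280,172),(280,103)):
    m,ct,a,ce=blob(green(c),p); ap=cv2.approxPolyDP(ct,2.5,True)[:,0]
    print('green',a); 
    for q in ap: print('  ',q,onz(q,.06,K,R,t).round(4))
w=(c.min(2)>185)
for p in((404,207),(404,226)):
    m,ct,a,ce=blob(w,p); print('bearer',a,ce,onz(ce,.048,K,R,t).round(4)); 
    for q in cv2.boxPoints(cv2.minAreaRect(ct)): print('  ',q,onz(q,.048,K,R,t).round(4))
c,K,R,t=S
w=(c.min(2)>170)
for p in((344,198),(356,206)):
    m,ct,a,ce=blob(w,p); print('side bearer',a,ce,onz(ce,.048,K,R,t).round(4))
m=green(c);m,ct,a,ce=blob(m,(235,223))
for q in cv2.approxPolyDP(ct,2.5,True)[:,0]: print('sg',q,onz(q,.06,K,R,t).round(4))
im=np.hstack([cv2.resize(T[0][100:250,200:350],None,fx=2.6,fy=2.6,interpolation=2),cv2.resize(S[0][160:310,150:300],None,fx=2.6,fy=2.6,interpolation=2)])
cv2.imwrite('pics/crop1.png',im[:,:,::-1])
E
```

```text
side copper 374 [233.88235294 224.0828877 ]
   [215.32808 216.40063] [0.7241 0.0466 0.064 ]
   [221.74763 208.23029] [0.7366 0.009  0.064 ]
   [252.4858  232.38171] [0.5987 0.0247 0.064 ]
   [246.06624 240.55206] [0.5893 0.0601 0.064 ]
top copper 223 [271.43049327 166.9955157 ]
   [264. 160.] [0.6384 0.0538 0.064 ]
   [279. 160.] [0.6384 0.0157 0.064 ]
   [279. 175.] [0.6    0.0155 0.064 ]
   [264. 175.] [0.5999 0.0535 0.064 ]
green 1970
   [226 172] [0.608  0.1506 0.06  ]
   [226 181] [0.5849 0.1503 0.06  ]
   [333 181] [ 0.5856 -0.1214  0.06  ]
   [333 172] [ 0.6086 -0.1215  0.06  ]
   [327 171] [ 0.6112 -0.1063  0.06  ]
   [327 160] [ 0.6394 -0.1064  0.06  ]
   [281 160] [0.6392 0.0107 0.06  ]
   [277 177] [0.5955 0.0206 0.06  ]
   [262 174] [0.6031 0.0588 0.06  ]
   [263 160] [0.6391 0.0565 0.06  ]
   [232 160] [0.6389 0.1357 0.06  ]
   [232 170] [0.6132 0.1354 0.06  ]
green 2761
   [227  92] [0.8164 0.1509 0.06  ]
   [227 117] [0.7507 0.15   0.06  ]
   [332 117] [ 0.7508 -0.1195  0.06  ]
   [333 113] [ 0.7613 -0.1221  0.06  ]
   [332  92] [ 0.8163 -0.1198  0.06  ]
bearer 196 [40
[... 404 characters left out ...]
 -0.2515  0.048 ]
   [426.14478 225.23636] [ 0.4749 -0.3578  0.048 ]
   [425.97046 229.76813] [ 0.4634 -0.3572  0.048 ]
side bearer 220 [344.06363636 198.67727273] [ 0.5059 -0.2853  0.048 ]
side bearer 236 [356.74576271 205.66101695] [ 0.4578 -0.2836  0.048 ]
sg [288 211] [ 0.5874 -0.1146  0.06  ]
sg [267 204] [ 0.6547 -0.0974  0.06  ]
sg [247 187] [ 0.7559 -0.1174  0.06  ]
sg [217 205] [0.7613 0.0049 0.06  ]
sg [217 209] [0.748  0.0175 0.06  ]
sg [224 207] [ 0.7394 -0.0025  0.06  ]
sg [255 232] [0.5975 0.0158 0.06  ]
sg [242 240] [0.602 0.063 0.06 ]
sg [218 221] [0.7074 0.0523 0.06  ]
sg [221 250] [0.6168 0.128  0.06  ]
sg [218 258] [0.6012 0.1539 0.06  ]
sg [226 259] [0.583  0.1426 0.06  ]
```

View pics/crop1.png

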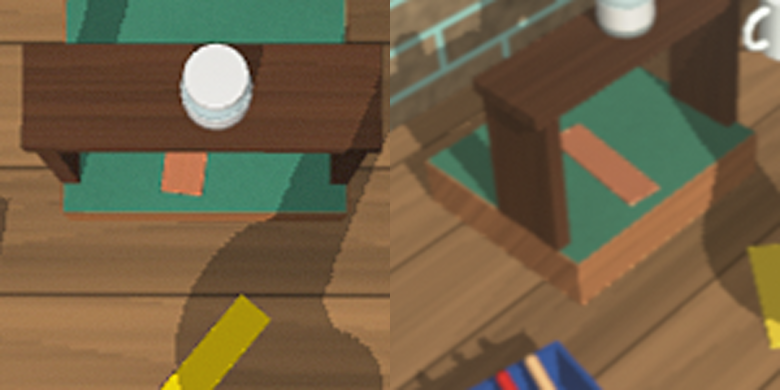

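The crop confirms it: the copper strip is the only one of that shape on the mat, and its near end is at about (271,174) in the top view. The measurements are:

| Item | Measured value |
|---|---|
| Near end of strip | (0.598, 0.039) |
| Strip centre | (0.668, 0.032) |
| Strip yaw | about -0.1 rad |
| Board front edge | x ≈ 0.582 |
| Shelf front edge | x ≈ 0.61 |
| Rack top | (0.495, -0.304) |
| Rack yaw | about -0.035 rad |
| Bearer spacing | 47.6 mm, which fits the 48 mm given |

Next I move to a point in front of the board with the gripper shut.

>>> move_arm:
  slide:
    - [16,45,1]
    - [16,45,1]
    - [16,45,1]
    - [16,45,1]
    - [16,45,1]
    - [16,45,1]
    - [16,45,1]
    - [16,45,1]
    - [16,45,1]
    - [16,45,1]
    - [16,45,1]
    - [16,45,1]
  delta_rot:
    - [0,0,-0.119]
    - [0,0,-0.119]
    - [0,0,-0.119]
    - [0,0,-0.119]
    - [0,0,0]
    - [0,0,0]
    - [0,0,0]
    - [0,0,0]
    - [0,0,0]
    - [0,0,0]
    - [0,0,0]
    - [0,0,0]
  fingers: [1,1,1,1,1,1,1,1,1,1,1,1]
  force: 20

```text
time: 1.4
tcp_pos: [0.4367, -0.0872, 0.2729]
ee_rot: [0.999, -0.053, 0.0, 0.0]
ft_force: [0.7, -0.7, -0.1]
gripper_width: 0.009
finger_force: 0.0
```

>>> move_arm:
  slide:
    - [14,40,0]
    - [14,40,0]
    - [14,40,0]
    - [0,0,-5]
    - [0,0,-5]
    - [0,0,-5]
    - [0,0,0]
  delta_rot:
    - [-0.0138,-0.1303,0]
    - [-0.0138,-0.1303,0]
    - [-0.0138,-0.1303,0]
    - [-0.0138,-0.1303,0]
    - [-0.0138,-0.1303,0]
    - [-0.0138,-0.1303,0]
    - [0,0,0]
  fingers: [1,1,1,1,1,1,1]

```text
time: 2.1
tcp_pos: [0.4728, 0.0309, 0.2496]
ee_rot: [0.924, -0.047, 0.378, 0.021]
ft_force: [-0.7, -0.3, -1.3]
gripper_width: 0.004
finger_force: 0.0
```

>>> move_arm:
  slide:
    - [17,0,-33]
    - [17,1,-33]
    - [17,0,-32]
    - [16,1,-32]
    - [29,0,-5]
    - [29,0,-5]
    - [29,0,-5]
    - [29,1,-5]
    - [0,0,0]
    - [0,0,0]
  delta_rot:
    - [0,0,0]
    - [0,0,0]
    - [0,0,0]
    - [0,0,0]
    - [0,0,0]
    - [0,0,0]
    - [0,0,0]
    - [0,0,0]
    - [0,0,0]
    - [0,0,0]
  fingers: [1,1,1,1,1,1,1,1,1,1]

```text
time: 3.1
tcp_pos: [0.6606, 0.0178, 0.1307]
ee_rot: [0.93, -0.043, 0.366, 0.008]
ft_force: [-0.0, -0.4, 0.3]
gripper_width: 0.007
finger_force: 0.0
```

Run:
```python
from h import *
im=[]
for n,(x,y) in(('top',(200,90)),('side',(150,150))):
    c,K,R,t=cam(n); im.append(cv2.resize(c[y:y+150,x:x+150],None,fx=2.6,fy=2.6,interpolation=2))
cv2.imwrite('pics/press.png',np.hstack(im)[:,:,::-1])
o=manip.get_obs();print(o['tcp_pos'],o['ft_force'])
```

```text
[0.65887465 0.0183376  0.13050141] [-0.26605816  0.08265237 -0.25534879]
```

View pics/press.png

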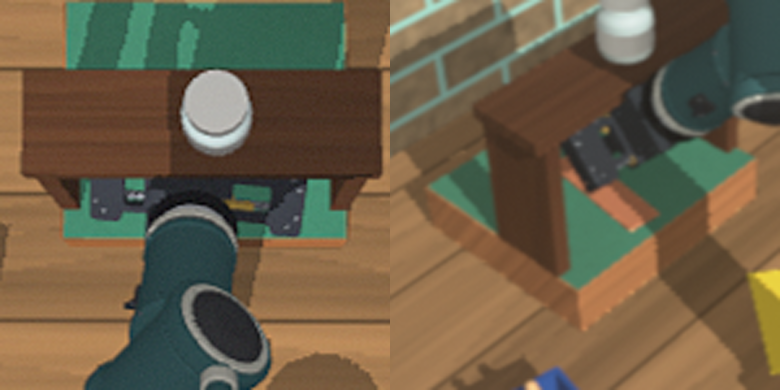

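The top view shows the gripper body spanning columns about 90–305 of the crop, between the side panels. The side view shows the fingers above the strip under the shelf. The pose is short of the command by 30 mm in z and 16 mm in y, so I check the joints.

Run:
```python
from h import *
from scipy.spatial.transform import Rotation as Ro
o=manip.get_obs();print(np.round(o['qpos'],3),o['tcp_pos'],o['ft_force']);print(Ro.from_quat(o['ee_rot']).as_matrix().round(3))
```

```text
[ 0.017  0.08   2.269 -0.895  0.072  2.55 ] [0.65887465 0.0183376  0.13050141] [-0.26605816  0.08265237 -0.25534879]
[[ 0.729 -0.084  0.68 ]
 [-0.073 -0.996 -0.044]
 [ 0.681 -0.018 -0.732]]
```

>>> move_arm:
  slide:
    - [0,5,-5]
    - [0,5,-5]
    - [0,4,-5]
    - [0,0,0]
  delta_rot:
    - [0,0,0]
    - [0,0,0]
    - [0,0,0]
    - [0,0,0]
  fingers: [1,1,1,1]

```text
time: 3.6
tcp_pos: [0.6593, 0.0297, 0.1218]
ee_rot: [0.932, -0.04, 0.36, 0.002]
ft_force: [-0.1, 0.2, -0.1]
gripper_width: 0.006
finger_force: 0.0
```

Run:
```python
from h import *
from scipy.spatial.transform import Rotation as Ro
o=manip.get_obs();print(np.round(o['qpos'],3),o['tcp_pos'],o['ft_force']);print(Ro.from_quat(o['ee_rot']).as_matrix().round(3))
```

```text
[ 0.034  0.098  2.264 -0.884  0.072  2.551] [0.65932871 0.02972787 0.12180689] [-0.06578634  0.22628033 -0.06120582]
[[ 0.738 -0.076  0.67 ]
 [-0.072 -0.997 -0.033]
 [ 0.671 -0.025 -0.741]]
```

The wrist is near its singularity (q5 ≈ 0) and q6 is at its limit. I'll use less tilt (about 33°), with the tool kept in the arm's plane.

```bash
cat >> h.py <<'E'
from scipy.spatial.transform import Rotation as Ro
def want(tilt,yaw):  # tool x -> +x at yaw, z tilted forward
    return Ro.from_euler('z',yaw)*Ro.from_euler('y',-tilt)*Ro.from_matrix(np.diag([1.,-1,-1]))
def drot(tilt,yaw):
    return (want(tilt,yaw)*Ro.from_quat(manip.get_obs()['ee_rot']).inv()).as_rotvec()
E
python3 -c "
from h import *
print(drot(np.radians(33),np.radians(2.5)))"
```

```text
[-0.0219353   0.16008106  0.12093147]
```

>>> move_arm:
  slide:
    - [-25,0,5]
    - [-25,0,5]
    - [-25,0,5]
    - [0,0,0]
    - [0,0,0]
  delta_rot:
    - [-0.007,0.053,0.04]
    - [-0.007,0.053,0.04]
    - [-0.007,0.053,0.04]
    - [0,0,0]
    - [0,0,0]
  fingers: [1,1,1,1,1]

```text
time: 4.1
tcp_pos: [0.6293, 0.0206, 0.1292]
ee_rot: [0.944, -0.021, 0.33, 0.011]
ft_force: [0.6, -0.4, 0.4]
gripper_width: 0.012
finger_force: 0.0
```

```bash
python3 -c "
from h import *
o=manip.get_obs();print(np.round(o['qpos'],3),o['tcp_pos']);print(drot(np.radians(33),np.radians(2.5)))"
```

```text
[ 0.016  0.033  2.285 -0.286  0.158  1.898] [0.62929783 0.0206337  0.12923574]
[0.00742997 0.09779049 0.08964575]
```

>>> move_arm:
  slide:
    - [-10,4,0]
    - [-10,4,0]
    - [0,4,0]
    - [0,0,0]
  delta_rot:
    - [0.0025,0.033,0.03]
    - [0.0025,0.033,0.03]
    - [0.0025,0.033,0.03]
    - [0,0,0]
  fingers: [1,1,1,1]

```text
time: 4.5
tcp_pos: [0.6103, 0.0324, 0.1295]
ee_rot: [0.959, 0.021, 0.283, -0.006]
ft_force: [0.8, 0.2, -0.6]
gripper_width: 0.002
finger_force: 0.0
```

```bash
python3 -c "
from h import *
o=manip.get_obs();print(np.round(o['qpos'],3),o['tcp_pos']);print(drot(np.radians(33),np.radians(2.5)))"
```

```text
[0.    0.012 2.262 0.08  0.294 1.457] [0.61025992 0.03239995 0.12953552]
[ 0.00079697 -0.00094365 -0.00025028]
```

>>> move_arm:
  slide:
    - [11,0,-8]
    - [11,0,-8]
    - [11,1,-8]
    - [0,0,-5]
    - [0,0,0]
    - [0,0,0]
  delta_rot:
    - [0,0,0]
    - [0,0,0]
    - [0,0,0]
    - [0,0,0]
    - [0,0,0]
    - [0,0,0]
  fingers: [1,1,1,1,1,1]

```text
time: 5.1
tcp_pos: [0.6413, 0.0337, 0.0992]
ee_rot: [0.959, 0.022, 0.282, -0.006]
ft_force: [0.0, 0.7, 0.1]
gripper_width: 0.006
finger_force: 0.0
```

```bash
python3 -c "
from h import *
o=manip.get_obs();print(np.round(o['qpos'],3),o['tcp_pos'],o['ft_force']);print(drot(np.radians(33),np.radians(2.5)))"
```

```text
[0.003 0.121 2.215 0.097 0.235 1.44 ] [0.64130117 0.0337036  0.09918719] [0.02431614 0.72653029 0.12343783]
[ 0.00057756 -0.00368394 -0.00127253]
```

>>> move_arm:
  slide:
    - [0,0,-5]
    - [0,0,-4]
    - [0,0,-1]
    - [0,0,0]
    - [0,0,0]
  delta_rot:
    - [0,0,0]
    - [0,0,0]
    - [0,0,0]
    - [0,0,0]
    - [0,0,0]
  fingers: [1,1,1,1,1]

```text
time: 5.6
tcp_pos: [0.642, 0.0337, 0.0898]
ee_rot: [0.959, 0.022, 0.283, -0.006]
ft_force: [0.1, -1.1, 1.2]
gripper_width: 0.009
finger_force: 0.0
```

>>> move_arm:
  slide:
    - [0,0,-1]
    - [0,0,0]
  delta_rot:
    - [0,0,0]
    - [0,0,0]
  fingers: [1,1]

```text
time: 5.8
tcp_pos: [0.642, 0.0337, 0.0888]
ee_rot: [0.959, 0.022, 0.283, -0.006]
ft_force: [-0.4, -0.1, -0.4]
gripper_width: 0.003
finger_force: 0.0
```

>>> move_arm:
  slide:
    - [0,0,-1]
    - [0,0,-1]
    - [0,0,0]
  delta_rot:
    - [0,0,0]
    - [0,0,0]
    - [0,0,0]
  fingers: [1,1,1]

```text
time: 6.1
tcp_pos: [0.6428, 0.0337, 0.0877]
ee_rot: [0.959, 0.022, 0.284, -0.006]
ft_force: [-1.4, -0.1, 3.5]
gripper_width: 0.004
finger_force: 1.9
```

>>> move_arm:
  slide:
    - [0,0,-1]
    - [0,0,0]
  delta_rot:
    - [0,0,0]
    - [0,0,0]
  fingers: [1,1]

```text
time: 6.3
tcp_pos: [0.6434, 0.0337, 0.0875]
ee_rot: [0.958, 0.022, 0.284, -0.006]
ft_force: [-1.7, 0.7, 7.3]
gripper_width: 0.005
finger_force: 3.3
```

There is about 7 N of contact. I drag along the strip's axis and watch the force.

>>> move_arm:
  slide:
    - [-4,0.4,0]
    - [-5,0.5,0]
    - [-5,0.5,0]
    - [-5,0.5,0]
    - [0,0,0]
  delta_rot:
    - [0,0,0]
    - [0,0,0]
    - [0,0,0]
    - [0,0,0]
    - [0,0,0]
  fingers: [1,1,1,1,1]

```text
time: 6.8
tcp_pos: [0.6239, 0.0357, 0.0874]
ee_rot: [0.958, 0.022, 0.284, -0.006]
ft_force: [-0.1, -0.1, 7.9]
gripper_width: 0.008
finger_force: 4.0
```

```bash
cat >> h.py <<'E'
def strip(z=.064,n='side',p=(240,228)):
    c,K,R,t=cam(n); m,ct,a,ce=blob(copper(c),p); bx=cv2.boxPoints(cv2.minAreaRect(ct))
    print(n,a,ce); [print('  ',q.round(1),onz(q,z,K,R,t).round(4)) for q in bx]
    return c
E
python3 - <<'E'
from h import *
strip()
E
```

```text
side 105 [200.51428571 316.76190476]
   [190.8 304.3] [0.5352 0.3055 0.064 ]
   [193.7 302.6] [0.5342 0.2974 0.064 ]
   [210.2 329.2] [0.4482 0.3242 0.064 ]
   [207.3 331. ] [0.4495 0.3319 0.064 ]
```

>>> move_arm:
  slide:
    - [-5,0.5,0]
    - [-5,0.5,0]
    - [-5,0.5,0]
    - [-5,0.5,0]
    - [0,0,0]
  delta_rot:
    - [0,0,0]
    - [0,0,0]
    - [0,0,0]
    - [0,0,0]
    - [0,0,0]
  fingers: [1,1,1,1,1]

```text
time: 7.35
tcp_pos: [0.6039, 0.0377, 0.0874]
ee_rot: [0.958, 0.022, 0.284, -0.006]
ft_force: [-0.8, 0.9, 9.0]
gripper_width: 0.003
finger_force: 4.1
```

Run:
```python
from h import *
im=[]
for n,(x,y) in(('top',(200,100)),('side',(160,160))):
    c,K,R,t=cam(n); im.append(cv2.resize(c[y:y+130,x:x+130],None,fx=3,fy=3,interpolation=2))
cv2.imwrite('pics/drag.png',np.hstack(im)[:,:,::-1])
```

```text
(no output)
```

View pics/drag.png

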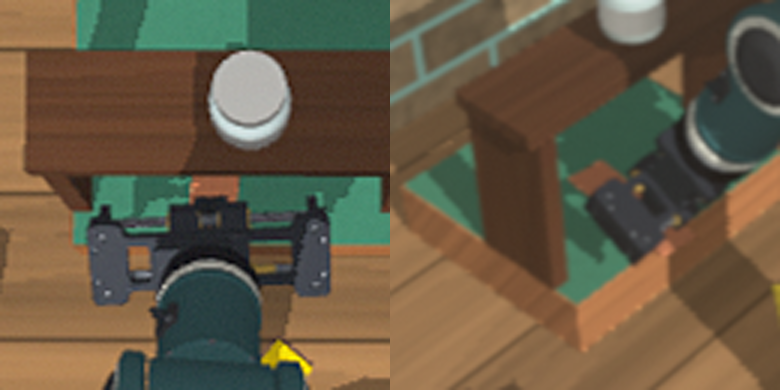

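The strip moves with the fingertip: its near end now shows past the front edge at about crop (680,242) in the side view. I need about 21 mm more.

>>> move_arm:
  slide:
    - [-5,0.5,0]
    - [-5,0.5,0]
    - [-5,0.5,0]
    - [-5,0.5,0]
    - [0,0,0]
    - [0,0,4]
    - [0,0,10]
    - [-5,0,20]
    - [-10,0,30]
    - [-30,0,30]
    - [-40,0,20]
    - [-40,0,0]
  delta_rot:
    - [0,0,0]
    - [0,0,0]
    - [0,0,0]
    - [0,0,0]
    - [0,0,0]
    - [0,0,0]
    - [0,0,0]
    - [0,0,0]
    - [0,0,0]
    - [0,0,0]
    - [0,0,0]
    - [0,0,0]
  fingers: [1,1,1,1,1,1,1,1,1,1,1,1]

```text
time: 8.65
tcp_pos: [0.4583, 0.0396, 0.2034]
ee_rot: [0.958, 0.022, 0.285, -0.006]
ft_force: [-1.1, 1.1, 0.8]
gripper_width: 0.007
finger_force: 0.0
```

>>> move_arm:
  slide:
    - [-20,-40,10]
    - [-20,-40,10]
    - [-10,-45,0]
    - [0,-45,0]
    - [0,0,0]
  delta_rot:
    - [0,0,0]
    - [0,0,0]
    - [0,0,0]
    - [0,0,0]
    - [0,0,0]
  fingers: [-1,-1,-1,-1,-1]

```text
time: 9.15
tcp_pos: [0.4105, -0.1276, 0.219]
ee_rot: [0.959, 0.015, 0.282, -0.003]
ft_force: [0.1, 0.3, -0.2]
gripper_width: 0.437
finger_force: 0.0
```

Run:
```python
from h import *
im=[]
for n,(x,y) in(('top',(210,120)),('side',(180,180))):
    c,K,R,t=cam(n); im.append(cv2.resize(c[y:y+98,x:x+98],None,fx=4,fy=4,interpolation=2))
cv2.imwrite('pics/out.png',np.hstack(im)[:,:,::-1])
strip(); strip(n='top',p=(270,175))
o=manip.get_obs();print(np.round(o['qpos'],3),o['tcp_pos'])
```

```text
side 103 [200.63106796 317.05825243]
   [190.9 304.7] [0.5343 0.306  0.064 ]
   [193.8 302.9] [0.5333 0.2979 0.064 ]
   [210.3 329.2] [0.4482 0.3241 0.064 ]
   [207.4 331. ] [0.4495 0.3318 0.064 ]
top 75 [164.44 217.4 ]
   [158.3 207.3] [0.5168 0.3206 0.064 ]
   [161.2 206. ] [0.5202 0.3131 0.064 ]
   [170.8 227.6] [0.4656 0.2875 0.064 ]
   [167.9 228.9] [0.4622 0.2949 0.064 ]
[-0.582 -0.521  2.47   0.471  0.773  0.674] [ 0.41103363 -0.11989704  0.21718616]
```

View pics/out.png

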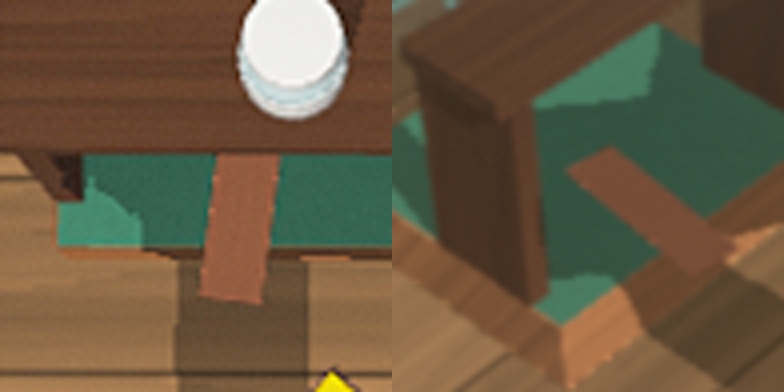

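The strip lies on the mat and overhangs the front. In the top crop its near corners are at (200,296) and (261,303). In the side crop its corners are at (175,172), (220,147), (346,246) and (306,270).

Run:
```python
from h import *
for n,o,ps in(('top',(210,120),[(200,296),(261,303),(217,154),(279,154),(58,246)]),('side',(180,180),[(175,172),(220,147),(346,246),(306,270)])):
    c,K,R,t=cam(n)
    for p in ps:
        q=(np.array(p)+.5)/4-.5+o; print(n,q,onz(q,.064,K,R,t).round(4))
```

```text
top [259.625 193.625] [0.5524 0.0643 0.064 ]
top [274.875 195.375] [0.5481 0.0257 0.064 ]
top [263.875 158.125] [0.6432 0.0542 0.064 ]
top [279.375 158.125] [0.6433 0.0148 0.064 ]
top [224.125 181.125] [0.584  0.1546 0.064 ]
side [223.375 222.625] [0.6877 0.05   0.064 ]
side [234.625 216.375] [0.6831 0.0097 0.064 ]
side [266.125 241.125] [0.5471 0.0255 0.064 ]
side [256.125 247.125] [0.5515 0.0606 0.064 ]
```

The near end is at (0.550, 0.044), about 33 mm past the edge, with yaw -0.105. That leaves little room for the fingers, so I press again and pull about 20 mm more.

>>> move_arm:
  slide:
    - [22,39,-4]
    - [22,39,-4]
    - [22,39,-4]
    - [22,39,-4]
    - [28,0,-26]
    - [28,0,-26]
    - [28,0,-26]
    - [28,0,-26]
    - [0,0,0]
    - [0,0,0]
  delta_rot:
    - [0,0,0]
    - [0,0,0]
    - [0,0,0]
    - [0,0,0]
    - [0,0,0]
    - [0,0,0]
    - [0,0,0]
    - [0,0,0]
    - [0,0,0]
    - [0,0,0]
  fingers: [1,1,1,1,1,1,1,1,1,1]

```text
time: 10.45
tcp_pos: [0.6104, 0.0375, 0.0961]
ee_rot: [0.96, 0.023, 0.279, -0.007]
ft_force: [-0.2, -0.2, 0.4]
gripper_width: 0.001
finger_force: 0.0
```

```bash
python3 -c "
from h import *
o=manip.get_obs();print(np.round(o['qpos'],3),o['tcp_pos'],o['ft_force']);print(drot(np.radians(33),np.radians(2.5)))"
```

```text
[0.01  0.073 2.275 0.089 0.229 1.452] [0.61043109 0.03753612 0.0961017 ] [-0.22202818 -0.21024466  0.38422437]
[ 0.00051996 -0.00969668 -0.00433738]
```

>>> move_arm:
  slide:
    - [0,0,-5]
    - [0,0,-3]
    - [0,0,-1]
    - [0,0,-1]
    - [0,0,0]
  delta_rot:
    - [0,0,0]
    - [0,0,0]
    - [0,0,0]
    - [0,0,0]
    - [0,0,0]
  fingers: [1,1,1,1,1]

```text
time: 10.95
tcp_pos: [0.6117, 0.0347, 0.0889]
ee_rot: [0.959, 0.021, 0.282, -0.006]
ft_force: [-0.5, 0.4, 0.4]
gripper_width: 0.003
finger_force: 0.0
```

>>> move_arm:
  slide:
    - [0,0,-1]
    - [0,0,-1]
    - [0,0,0]
  delta_rot:
    - [0,0,0]
    - [0,0,0]
    - [0,0,0]
  fingers: [1,1,1]

```text
time: 11.25
tcp_pos: [0.613, 0.0347, 0.0876]
ee_rot: [0.959, 0.021, 0.283, -0.006]
ft_force: [-1.6, 0.3, 4.8]
gripper_width: 0.004
finger_force: 2.5
```

>>> move_arm:
  slide:
    - [0,0,-1]
    - [0,0,0]
  delta_rot:
    - [0,0,0]
    - [0,0,0]
  fingers: [1,1]

```text
time: 11.45
tcp_pos: [0.6138, 0.0348, 0.0874]
ee_rot: [0.959, 0.021, 0.284, -0.006]
ft_force: [-2.3, -0.1, 7.9]
gripper_width: 0.002
finger_force: 3.6
```

>>> move_arm:
  slide:
    - [-5,0.5,0]
    - [-5,0.5,0]
    - [-5,0.5,0]
    - [-5,0.5,0]
    - [0,0,0]
    - [0,0,4]
    - [0,0,10]
    - [-5,0,20]
    - [-10,0,30]
    - [-30,0,30]
    - [-40,0,20]
    - [-40,-20,0]
  delta_rot:
    - [0,0,0]
    - [0,0,0]
    - [0,0,0]
    - [0,0,0]
    - [0,0,0]
    - [0,0,0]
    - [0,0,0]
    - [0,0,0]
    - [0,0,0]
    - [0,0,0]
    - [0,0,0]
    - [0,0,0]
  fingers: [1,1,1,1,1,1,1,1,1,1,1,1]

```text
time: 12.65
tcp_pos: [0.4673, 0.018, 0.2031]
ee_rot: [0.959, 0.023, 0.284, -0.006]
ft_force: [-0.1, -1.4, 0.9]
gripper_width: 0.003
finger_force: 0.0
```

>>> move_arm:
  slide:
    - [-20,-40,10]
    - [-10,-40,10]
    - [0,-45,0]
    - [0,-45,0]
    - [0,0,0]
  delta_rot:
    - [0,0,0]
    - [0,0,0]
    - [0,0,0]
    - [0,0,0]
    - [0,0,0]
  fingers: [-0.4,-0.4,-0.4,-0.4,-0.4]

```text
time: 13.15
tcp_pos: [0.4366, -0.158, 0.2199]
ee_rot: [0.959, 0.016, 0.282, -0.004]
ft_force: [-0.1, 0.7, 0.2]
gripper_width: 0.436
finger_force: 0.0
```

Run:
```python
from h import *
im=[]
for n,(x,y) in(('top',(210,120)),('side',(190,180))):
    c,K,R,t=cam(n); im.append(cv2.resize(c[y:y+98,x:x+98],None,fx=4,fy=4,interpolation=2))
cv2.imwrite('pics/out2.png',np.hstack(im)[:,:,::-1])
o=manip.get_obs();print(np.round(o['qpos'],3),o['tcp_pos']);print(drot(np.radians(8),-.105))
```

```text
[-0.624 -0.416  2.41   0.51   0.75   0.6  ] [ 0.43628507 -0.15303362  0.21824253]
[ 0.01287981  0.42906801 -0.14244502]
```

View pics/out2.png

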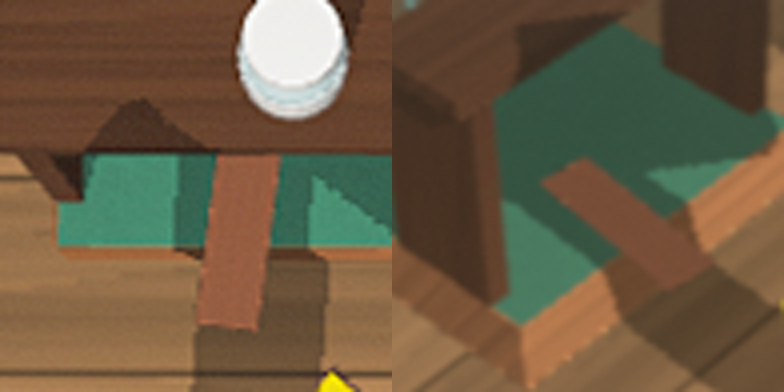

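The strip now overhangs more. In the top crop its near corners are at (196,321) and (257,330). In the side crop its corners are at (149,183), (191,158), (318,268) and (273,290).

Run:
```python
from h import *
for n,o,ps in(('top',(210,120),[(196,321),(257,330),(217,154),(279,154)]),('side',(190,180),[(149,183),(191,158),(318,268),(273,290)])):
    c,K,R,t=cam(n)
    for p in ps:
        q=(np.array(p)+.5)/4-.5+o; print(n,q,onz(q,.064,K,R,t).round(4))
```

```text
top [258.625 199.875] [0.5366 0.0667 0.064 ]
top [273.875 202.125] [0.531  0.0281 0.064 ]
top [263.875 158.125] [0.6432 0.0542 0.064 ]
top [279.375 158.125] [0.6433 0.0148 0.064 ]
side [226.875 225.375] [0.6721 0.0516 0.064 ]
side [237.375 219.125] [0.6689 0.013  0.064 ]
side [269.125 246.625] [0.5268 0.0359 0.064 ]
side [257.875 252.125] [0.5352 0.0713 0.064 ]
```

>>> move_arm:
  slide:
    - [0,0,0]
    - [10,33,-5]
    - [18,33,-10]
    - [19,33,-10]
    - [19,33,-10]
    - [19,33,-10]
    - [19,33,-10]
    - [0,0,0]
    - [0,0,0]
  delta_rot:
    - [0.003,0.099,-0.04]
    - [0.003,0.099,-0.04]
    - [0.003,0.099,-0.04]
    - [0.003,0.099,-0.04]
    - [0,0,0]
    - [0,0,0]
    - [0,0,0]
    - [0,0,0]
    - [0,0,0]
  fingers: [-0.4,-0.4,-0.4,-0.4,-0.4,-0.4,-0.4,-0.4,-0.4]

```text
time: 14.25
tcp_pos: [0.5353, 0.0371, 0.165]
ee_rot: [0.994, -0.048, 0.103, 0.002]
ft_force: [-1.0, 0.6, 0.1]
gripper_width: 0.698
finger_force: 0.0
```

```bash
python3 -c "
from h import *
o=manip.get_obs();print(np.round(o['qpos'],3),o['tcp_pos'],o['gripper_width']);print(drot(np.radians(10),-.125)); print((np.array([.553,.046,.065])-o['tcp_pos'])*1e3)"
```

```text
[ 0.036 -0.032  2.132 -0.029  0.837  1.72 ] [0.53534514 0.03714905 0.16504358] 0.6976297381124338
[-0.00173608  0.0319173  -0.02929207]
[  17.65485966    8.85094848 -100.04357528]
```

Now down to the grasp height.

>>> move_arm:
  slide:
    - [9,5,-20]
    - [9,4,-25]
    - [0,0,-25]
    - [0,0,-20]
    - [0,0,-10]
    - [0,0,0]
  delta_rot:
    - [-0.001,0.016,-0.015]
    - [-0.001,0.016,-0.015]
    - [0,0,0]
    - [0,0,0]
    - [0,0,0]
    - [0,0,0]
  fingers: [-0.4,-0.4,-0.4,-0.4,-0.4,-0.4]

```text
time: 14.85
tcp_pos: [0.5526, 0.0428, 0.0646]
ee_rot: [0.994, -0.066, 0.086, 0.006]
ft_force: [-0.3, -0.3, -0.7]
gripper_width: 0.701
finger_force: 0.0
```

Run:
```python
from h import *
im=[]
for n,(x,y) in(('top',(200,100)),('side',(180,170))):
    c,K,R,t=cam(n); im.append(cv2.resize(c[y:y+130,x:x+130],None,fx=3,fy=3,interpolation=2))
cv2.imwrite('pics/pre.png',np.hstack(im)[:,:,::-1])
o=manip.get_obs();print(o['tcp_pos'],o['ft_force'],drot(np.radians(10),-.125))
```

```text
[0.55468696 0.04299494 0.06674503] [ 0.52270124 -0.35818804 -0.46506822] [0.00012075 0.00321947 0.00702493]
```

View pics/pre.png

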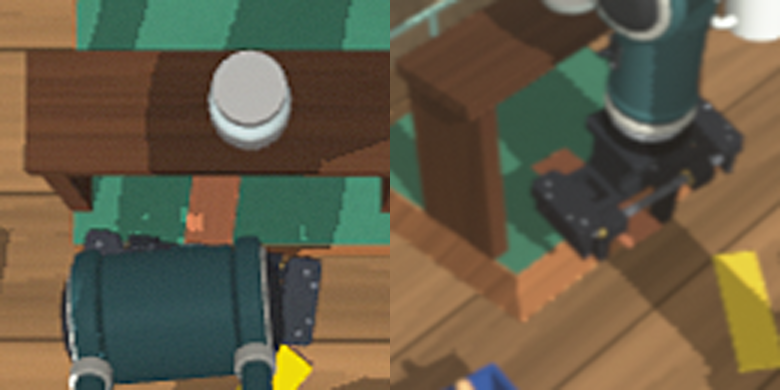

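The fingers straddle the strip just in front of the board; the strip runs up between them at crop (215,200) in the top view. I close with a firm grip.

>>> move_arm:
  slide:
    - [0,0,0]
    - [0,0,0]
    - [0,0,0]
    - [0,0,0]
    - [0,0,0]
    - [0,0,0]
  delta_rot:
    - [0,0,0]
    - [0,0,0]
    - [0,0,0]
    - [0,0,0]
    - [0,0,0]
    - [0,0,0]
  fingers: [1,1,1,1,1,1]
  force: 50

```text
time: 15.55
tcp_pos: [0.5551, 0.0432, 0.0665]
ee_rot: [0.994, -0.066, 0.089, 0.006]
ft_force: [-0.1, -1.2, 3.2]
gripper_width: 0.432
finger_force: 49.9
```

>>> move_arm:
  slide:
    - [0,0,3]
    - [0,0,4]
    - [0,0,4]
    - [0,0,4]
    - [0,0,0]
  delta_rot:
    - [0,0,0]
    - [0,0,0]
    - [0,0,0]
    - [0,0,0]
    - [0,0,0]
  fingers: [1,1,1,1,1]

```text
time: 16.05
tcp_pos: [0.5548, 0.0432, 0.0814]
ee_rot: [0.994, -0.066, 0.088, 0.006]
ft_force: [0.2, -0.0, -1.8]
gripper_width: 0.438
finger_force: 49.9
```

Run:
```python
from h import *
im=[]
for n,(x,y) in(('top',(200,100)),('side',(180,160))):
    c,K,R,t=cam(n); im.append(cv2.resize(c[y:y+130,x:x+130],None,fx=3,fy=3,interpolation=2))
cv2.imwrite('pics/lift.png',np.hstack(im)[:,:,::-1])
o=manip.get_obs();print(o['tcp_pos'],o['ft_force'],o['wrist_torque'],o['gripper_width'])
```

```text
[0.55443247 0.04318127 0.08093388] [ 0.10707403 -0.27293388 -2.53097062] [ 0.06948478  0.20321386 -0.06402825] 0.4385464005364769
```

View pics/lift.png

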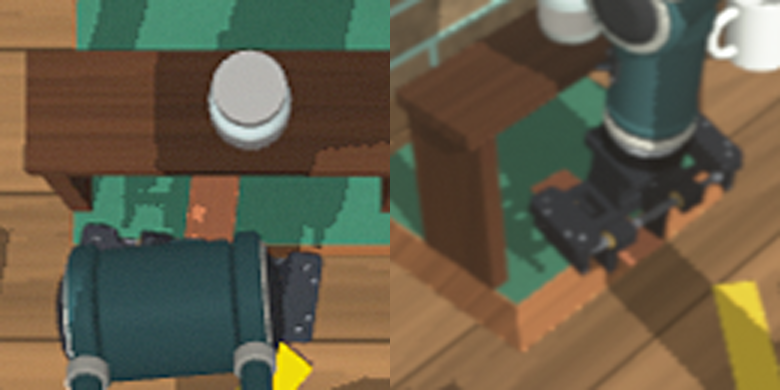

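The wrist reads about -2.3 N, so the strip (about 0.2 kg) is held by its end. I back it out from under the shelf, then carry it to the rack.

>>> move_arm:
  slide:
    - [-8,0,2]
    - [-16,0,3]
    - [-20,0,4]
    - [-20,0,4]
    - [-20,0,4]
    - [-16,0,4]
    - [-8,0,4]
    - [0,-8,4]
    - [0,-16,4]
    - [0,-25,4]
    - [0,-30,0]
    - [0,-30,0]
  delta_rot:
    - [0,0,0]
    - [0,0,0]
    - [0,0,0]
    - [0,0,0]
    - [0,0,0]
    - [0,0,0]
    - [0,0,0]
    - [0,0,0]
    - [0,0,0]
    - [0,0,0]
    - [0,0,0]
    - [0,0,0]
  fingers: [1,1,1,1,1,1,1,1,1,1,1,1]

```text
time: 17.35
tcp_pos: [0.4475, -0.0674, 0.1187]
ee_rot: [0.994, -0.065, 0.089, 0.006]
ft_force: [0.3, 0.6, -2.5]
gripper_width: 0.438
finger_force: 49.9
```

>>> move_arm:
  slide:
    - [0,-30,0]
    - [0,-30,0]
    - [0,-30,0]
    - [0,-30,0]
    - [0,-30,0]
    - [0,-30,0]
    - [0,-25,0]
    - [0,-18,0]
    - [0,-8,0]
    - [0,-4,0]
    - [0,0,0]
  delta_rot:
    - [0,0,0.01]
    - [0,0,0.01]
    - [0,0,0.01]
    - [0,0,0.01]
    - [0,0,0.01]
    - [0,0,0.01]
    - [0,0,0.01]
    - [0,0,0.01]
    - [0,0,0.01]
    - [0,0,0]
    - [0,0,0]
  fingers: [1,1,1,1,1,1,1,1,1,1,1]

```text
time: 18.45
tcp_pos: [0.4464, -0.3011, 0.1177]
ee_rot: [0.996, -0.021, 0.088, 0.002]
ft_force: [-0.2, -0.3, -1.4]
gripper_width: 0.437
finger_force: 49.9
```

Run:
```python
from h import *
im=[]
for n,(x,y) in(('top',(340,150)),('side',(290,140))):
    c,K,R,t=cam(n); im.append(cv2.resize(c[y:y+130,x:x+130],None,fx=3,fy=3,interpolation=2))
cv2.imwrite('pics/over.png',np.hstack(im)[:,:,::-1])
o=manip.get_obs();print(o['tcp_pos'],o['ft_force'],o['wrist_torque'],o['gripper_width'],np.round(o['qpos'],2))
m=Ro.from_quat(o['ee_rot']).as_matrix();print(m.round(3),drot(np.radians(10),-.035))
```

```text
[ 0.44630853 -0.30010069  0.11759073] [ 0.66732364  0.68530378 -2.09432882] [0.07660293 0.1740011  0.03541139] 0.4366817012267215 [-0.7   0.06  2.13  0.15  0.81  0.81]
[[ 0.984 -0.041  0.175]
 [-0.041 -0.999 -0.006]
 [ 0.175 -0.001 -0.985]] [-0.00071605  0.00166842  0.0063961 ]
```

View pics/over.png

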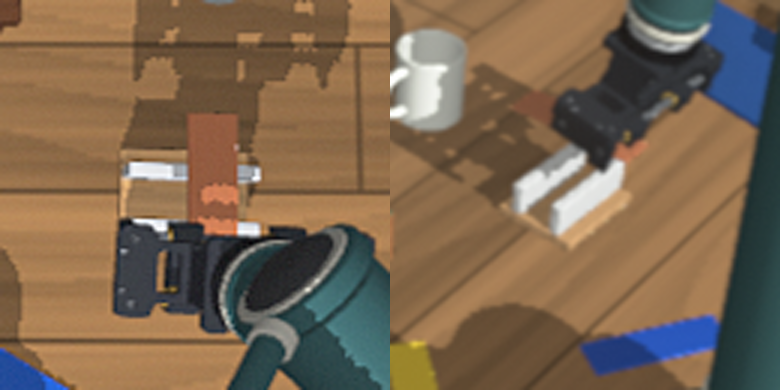

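The top view shows the strip over the rack with its far end at crop (187–239,115), crossing the bearers almost squarely. In the side view the far +y corner is at about crop (515,105). From here I check by numbers only, starting with how level and square the strip is.

Run:
```python
from h import *
T=cam('top');S=cam('side')
a=(np.array([187,115])+.5)/3-.5+[340,150]; b=(np.array([125,105])+.5)/3-.5+[290,140]
A=[];B=[]
o1,d1=ray(a,*T[1:]);o2,d2=ray(b,*S[1:])
s=np.linalg.lstsq(np.c_[d1,-d2],o2-o1,rcond=None)[0];print('corner',o1+s[0]*d1,o2+s[1]*d2)
for z in(.117,.112,.107): 
  print(z,[onz((np.array(p)+.5)/3-.5+[340,150],z,*T[1:])[:2].round(4) for p in((187,115),(239,115),(190,232),(238,232))])
# masks: hue rows/cols
h=cv2.cvtColor(T[0],cv2.COLOR_RGB2HSV); 
for r in (190,195,200,205,210,215,220): print(r,[tuple(h[r,c]) for c in range(400,424,3)])
hs=cv2.cvtColor(S[0],cv2.COLOR_RGB2HSV)
for r in (170,172,174,176,178): print('s',r,[tuple(int(v) for v in hs[r,c]) for c in range(326,350,3)])
```

```text
corner [ 0.56183551 -0.28212492  0.11343031] [ 0.55982443 -0.28352028  0.11353402]
0.117 [array([ 0.5614, -0.2812]), array([ 0.5615, -0.3227]), array([ 0.4677, -0.2822]), array([ 0.4678, -0.3202])]
0.112 [array([ 0.562 , -0.2825]), array([ 0.5621, -0.3242]), array([ 0.4678, -0.2834]), array([ 0.468 , -0.3216])]
0.107 [array([ 0.5626, -0.2837]), array([ 0.5627, -0.3256]), array([ 0.468 , -0.2847]), array([ 0.4682, -0.3231])]
190 [(np.uint8(16), np.uint8(122), np.uint8(94)), (np.uint8(9), np.uint8(143), np.uint8(157)), (np.uint8(10), np.uint8(147), np.uint8(149)), (np.uint8(10), np.uint8(146), np.uint8(147)), (np.uint8(11), np.uint8(145), np.uint8(149)), (np.uint8(10), np.uint8(144), np.uint8(147)), (np.uint8(11), np.uint8(132), np.uint8(124)), (np.uint8(15), np.uint8(119), np.uint8(94))]
195 [(np.uint8(16), np.uint8(126), np.uint8(109)), (np.uint8(10), np.uint8(144), np.uint8(156)), (np.uint8(10), np.uint8(144), np.uint8(149)), (np.uint8(10), np.uint8(142), np.uint8(149)), (np.uint8(10), np.uint8(147), np.uint8(149)), (np.uint8(10), np.uint8(144), np.uint8(149)), (np.uint8(10), np.uin
[... 1880 characters left out ...]
uint8(15), np.uint8(117), np.uint8(163))]
s 170 [(15, 120, 125), (15, 115, 106), (15, 115, 100), (14, 119, 105), (12, 128, 131), (15, 122, 119), (15, 122, 130), (15, 109, 117)]
s 172 [(15, 119, 137), (15, 114, 101), (14, 117, 105), (11, 133, 125), (10, 133, 123), (10, 132, 126), (13, 122, 123), (0, 12, 63)]
s 174 [(15, 114, 101), (15, 115, 104), (11, 129, 121), (10, 134, 124), (10, 133, 123), (10, 136, 122), (10, 124, 103), (120, 5, 55)]
s 176 [(15, 114, 105), (15, 117, 107), (10, 132, 122), (10, 131, 123), (10, 133, 123), (10, 131, 123), (11, 91, 70), (0, 16, 48)]
s 178 [(15, 115, 104), (15, 113, 88), (15, 116, 92), (11, 127, 110), (11, 133, 125), (10, 134, 122), (10, 105, 78), (8, 22, 46)]
```

The strip is nearly level (about 3 mm of sag at the far end), and x is about 3 mm short. I lower it close to the bearers and measure again with a hue mask.

>>> move_arm:
  slide:
    - [1,0,-8]
    - [1,0,-12]
    - [1,0,-12]
    - [0,0,-12]
    - [0,0,-8]
    - [0,0,-3]
    - [0,0,0]
    - [0,0,0]
  delta_rot:
    - [0,0,0]
    - [0,0,0]
    - [0,0,0]
    - [0,0,0]
    - [0,0,0]
    - [0,0,0]
    - [0,0,0]
    - [0,0,0]
  fingers: [1,1,1,1,1,1,1,1]

```text
time: 19.45
tcp_pos: [0.4497, -0.3011, 0.063]
ee_rot: [0.996, -0.021, 0.088, 0.002]
ft_force: [0.4, 0.5, -1.7]
gripper_width: 0.431
finger_force: 49.9
```

```bash
cat >> h.py <<'E'
def meas(z,rows=range(196,220)):
    c,K,R,t=cam('top'); h=cv2.cvtColor(c,cv2.COLOR_RGB2HSV).astype(int)
    m=((h[...,0]<=12)&(h[...,1]>100)&(h[...,2]>80)).astype(np.uint8)
    l,ct,a,ce=blob(m,(412,205)); ys,xs=np.nonzero(l); print('px',a,xs.min(),xs.max(),ys.min(),ys.max())
    L=[];Rr=[]
    for r in range(ys.min()+3,ys.min()+28):
        q=xs[ys==r]; L.append(onz((q.min()-.5,r),z,K,R,t)[:2]); Rr.append(onz((q.max()+.5,r),z,K,R,t)[:2])
    for nm,e in(('L',L),('R',Rr)):
        e=np.array(e); p=np.polyfit(e[:,0],e[:,1],1); print(nm,'slope %.3f y(.495)=%.4f'%(p[0],np.polyval(p,.495)))
    col=[ys[xs==x].min()-.5 for x in range(xs.min()+3,xs.max()-2)]
    print('far x',onz((xs.mean(),np.mean(col)),z,K,R,t).round(4))
    w=((c.min(2)>130)&(h[...,1]<45)).astype(np.uint8)
    w[:,:375]=0;w[:,435:]=0;w[:198]=0;w[235:]=0
    for lo,hi in((199,214),(217,232)):
        yy,xx=np.nonzero(w[lo:hi]); yy=yy+lo
        e=np.array([onz((x,yy[xx==x].mean()),.048,K,R,t)[:2] for x in np.unique(xx) if 3<=(xx==x).sum()<=6])
        if len(e)>5: p=np.polyfit(e[:,1],e[:,0],1); print('bearer n',len(e),'yaw %.3f x(-.304)=%.4f'%(-p[0],np.polyval(p,-.304)),e[:,1].min(),e[:,1].max())
E
python3 - <<'E'
from h import *
o=manip.get_obs();print(o['tcp_pos'],o['ft_force'],drot(np.radians(10),-.035)); meas(o['tcp_pos'][2]-.002)
E
```

```text
[ 0.44966765 -0.30105779  0.06300112] [ 0.43581485  0.48672683 -1.69656177] [0.00010826 0.00246079 0.00704179]
px 606 398 414 190 228
L slope -0.015 y(.495)=-0.2827
R slope -0.017 y(.495)=-0.3228
far x [ 0.5644 -0.3045  0.061 ]
bearer n 27 yaw -0.035 x(-.304)=0.5217 -0.3583548377583653 -0.2494313509546729
bearer n 15 yaw -0.040 x(-.304)=0.4752 -0.34736662494771 -0.25647079087259456
```

The strip sits 2 mm short in x and 0.02 rad off in yaw. I correct that and lower it gently.

>>> move_arm:
  slide:
    - [1,0,0]
    - [1,0,-2]
    - [0,0,-2]
    - [0,0,-2]
    - [0,0,0]
    - [0,0,0]
  delta_rot:
    - [0,0,-0.01]
    - [0,0,-0.01]
    - [0,0,0]
    - [0,0,0]
    - [0,0,0]
    - [0,0,0]
  fingers: [1,1,1,1,1,1]

```text
time: 20.1
tcp_pos: [0.4513, -0.3007, 0.0566]
ee_rot: [0.996, -0.031, 0.088, 0.003]
ft_force: [0.0, 1.2, -2.2]
gripper_width: 0.437
finger_force: 49.9
```

>>> move_arm:
  slide:
    - [0,0,-1]
    - [0,0,-1]
    - [0,0,0]
  delta_rot:
    - [0,0,0]
    - [0,0,0]
    - [0,0,0]
  fingers: [1,1,1]

```text
time: 20.4
tcp_pos: [0.4516, -0.301, 0.055]
ee_rot: [0.996, -0.031, 0.088, 0.003]
ft_force: [0.3, -0.2, 0.2]
gripper_width: 0.433
finger_force: 49.9
```

Run:
```python
from h import *
o=manip.get_obs();print(o['tcp_pos'],o['ft_force'],o['wrist_torque']); meas(.054)
```

```text
[ 0.45158625 -0.30095383  0.05495948] [ 0.25238567 -0.15392381  0.18284402] [0.09905158 0.11790153 0.02913826]
px 596 398 414 189 228
L slope -0.015 y(.495)=-0.2844
R slope -0.053 y(.495)=-0.3233
far x [ 0.5668 -0.3058  0.054 ]
bearer n 28 yaw -0.032 x(-.304)=0.5222 -0.3583548377583653 -0.24946294629088905
bearer n 12 yaw -0.030 x(-.304)=0.4763 -0.34235042413752226 -0.25647079087259456
```

The far bearer is taking the weight. The strip's centre is about (0.497, -0.304) and its yaw about -0.034, which matches the rack. I lower one more millimetre, then open.

>>> move_arm:
  slide:
    - [0,0,-1]
    - [0,0,0]
  delta_rot:
    - [0,0,0]
    - [0,0,0]
  fingers: [1,1]
  force: 10

```text
time: 20.65
tcp_pos: [0.4518, -0.301, 0.0545]
ee_rot: [0.996, -0.031, 0.089, 0.003]
ft_force: [-2.4, 1.9, 4.9]
gripper_width: 0.452
finger_force: 10.0
```

>>> move_arm:
  slide:
    - [0,0,0]
    - [0,0,0]
    - [0,0,0]
    - [0,0,0]
    - [0,0,0]
    - [0,0,0]
  delta_rot:
    - [0,0,0]
    - [0,0,0]
    - [0,0,0]
    - [0,0,0]
    - [0,0,0]
    - [0,0,0]
  fingers: [0,-0.1,-0.2,-0.4,-0.4,-0.4]

```text
time: 21.25
tcp_pos: [0.4514, -0.3008, 0.0538]
ee_rot: [0.996, -0.031, 0.088, 0.003]
ft_force: [-0.7, 0.5, -0.3]
gripper_width: 0.697
finger_force: 0.0
```

>>> move_arm:
  slide:
    - [-1,0,5]
    - [-2,0,10]
    - [-4,0,20]
    - [-7,0,35]
    - [-15,0,40]
    - [-30,0,35]
    - [-20,-20,0]
    - [0,0,0]
  delta_rot:
    - [0,0,0]
    - [0,0,0]
    - [0,0,0]
    - [0,0,0]
    - [0,0,0]
    - [0,0,0]
    - [0,0,0]
    - [0,0,0]
  fingers: [-0.4,-0.4,-0.4,-0.4,-0.4,-0.4,-0.4,-0.4]

```text
time: 22.05
tcp_pos: [0.3716, -0.323, 0.2019]
ee_rot: [0.995, -0.032, 0.09, 0.005]
ft_force: [-0.8, 0.0, 0.2]
gripper_width: 0.694
finger_force: 0.0
```

Run:
```python
from h import *
o=manip.get_obs();print(o['tcp_pos'],o['ft_force']); meas(.052)
c,K,R,t=cam('side'); h=cv2.cvtColor(c,cv2.COLOR_RGB2HSV).astype(int)
m=((h[...,0]<=12)&(h[...,1]>100)&(h[...,2]>80)); l,ct,a,ce=blob(m,proj([.496,-.304,.052],K,R,t)); print(a,onz(ce,.052,K,R,t))
for q in cv2.boxPoints(cv2.minAreaRect(ct)): print(q,onz(q,.052,K,R,t).round(4))
```

```text
[ 0.37160357 -0.32295465  0.20189418] [-0.76338309  0.01130247  0.18439468]
px 891 397 414 189 244
L slope -0.004 y(.495)=-0.2856
R slope -0.074 y(.495)=-0.3242
far x [ 0.5676 -0.306   0.052 ]
bearer n 28 yaw -0.035 x(-.304)=0.5212 -0.3583548377583653 -0.2494313509546729
bearer n 28 yaw -0.027 x(-.304)=0.4740 -0.3574429574629807 -0.2488487074294438
388 [ 0.49259144 -0.2987714   0.052     ]
[328.35028 191.19109] [ 0.5614 -0.2785  0.052 ]
[333.12738 182.43312] [ 0.5771 -0.325   0.052 ]
[372.99365 204.17836] [ 0.4227 -0.3181  0.052 ]
[368.21655 212.93633] [ 0.411 -0.274  0.052]
```

The strip lies across the bearers: its centre is at about (0.498, -0.305), against (0.4976, -0.304) for the rack, with yaw within about 0.01 rad. The gripper is clear, so I hand in.

```bash
python3 -c "
from cell import manip
print(manip.hand_in())"
```

```text
the job is handed in; nothing more can be done
None
```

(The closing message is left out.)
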